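# Open the ratchet clamp on the dried pine panel

### The job

The glue on the pale pine panel has dried and the screw of its clamp is already slack: press down the red release on that clamp's sliding jaw and, with it held down, push the jaw all the way back along its bar to the end stop. Then take your hand away. This is fingertip work, so take hold of nothing; leave the panel lying where it is, keep the dark walnut panel clamped as it is, and do not disturb the other things on the table.

Things in the scene. Friction and masses are not known exactly. Their poses are not given: they have to be found in the camera images.
- pine_clamp: ratchet bar clamp on a plywood board (400 x 100 x 15 mm, fixed) holding the pale pine panel. Origin: middle of the board's underside; x runs along the bar, the way the jaw opens; z up. Along y = 0, from -x: blue head with screw, panel (from x = -130 mm), sliding jaw, end stop. Steel T-bar: flange 20 mm wide, top 50 mm high, with 3 mm ratchet teeth.
- pine_release_top (a point): middle of the top of the red release button on the sliding jaw of the pale pine panel's clamp: 38 mm along the bar, 28 mm across, top 75 mm above the table when up. It stands in the gap between the upright jaw and the ratchet housing (8 mm of clear gap before and behind it) and travels with the jaw. Its axes are those of the clamp.
- pine_shoulder (a point): middle of the face of the ratchet housing that looks towards the red button, on the pine panel's clamp: an upright flat face 34 mm wide, from 58 to 100 mm above the table, 27 mm in +x of the button's middle; the point lies 85 mm above the table and moves with the jaw. Pushing this face in the clamp's +x moves the jaw back.
- pine_jaw_face (a point): foot of the rubber face of the pine panel clamp's sliding blue jaw, at table height, moving with it; axes as the clamp's. From here in +x: upright jaw 0 to 20 mm (40 mm wide, top 96 mm high), open gap 20 to 74 mm with the red button, ratchet housing 74 to 112 mm (34 mm wide, top 100 mm high; a 10 mm steel plunger on it, top 106 mm, rises 6 mm when the release is down).
- pine_end_stop (a point): inner face of the dark steel end stop on the bar of the pine panel's clamp, 30 mm wide in y, from 50 to 62 mm high; fixed, 188 mm in +x of the clamp's origin. The housing's back meets it when the jaw is fully back.
- pine_release (a joint): release button of the pale pine panel's clamp: 0 = up, pawl in the teeth; 0.008 m = fully down. Sprung: 2.5 N to start it, 6 N fully down, then a solid stop. The jaw is free to open only while the button is held down more than about 0.004 m; let go, it springs up by itself.
- pine_jaw (a joint): travel of the sliding jaw of the pale pine panel's clamp along the bar, in m: 0 = closed on the panel, 0.096 = fully back, against the end stop. Slides with about 4 N while the release is held down; otherwise the ratchet (8 mm pitch) blocks it from opening.
- pine_panel: glued-up panel of three pale pine staves, 110 mm along the bar, 120 mm across, 20 mm thick, loose; it lies on two wooden battens, underside 55 mm above the table. Origin: middle of its underside.
- walnut_clamp: ratchet bar clamp on a plywood board (400 x 100 x 15 mm, fixed) holding the dark walnut panel. Origin: middle of the board's underside; x runs along the bar, the way the jaw opens; z up. Along y = 0, from -x: blue head with screw, panel (from x = -130 mm), sliding jaw, end stop. Steel T-bar: flange 20 mm wide, top 50 mm high, with 3 mm ratchet teeth.
- walnut_release_top (a point): middle of the top of the red release button on the sliding jaw of the dark walnut panel's clamp: 38 mm along the bar, 28 mm across, top 75 mm above the table when up. It stands in the gap between the upright jaw and the ratchet housing (8 mm of clear gap before and behind it) and travels with the jaw. Its axes are those of the clamp.
- walnut_release (a joint): release button of the dark walnut panel's clamp: 0 = up, pawl in the teeth; 0.008 m = fully down. Sprung: 2.5 N to start it, 6 N fully down, then a solid stop. The jaw is free to open only while the button is held down more than about 0.004 m; let go, it springs up by itself.
- walnut_jaw (a joint): travel of the sliding jaw of the dark walnut panel's clamp along the bar, in m: 0 = closed on the panel, 0.112 = fully back, against the end stop. Slides with about 4 N while the release is held down; otherwise the ratchet (8 mm pitch) blocks it from opening.
- walnut_panel: glued-up panel of three dark walnut staves, 90 mm along the bar, 120 mm across, 20 mm thick, loose, lying like the pine one. Origin: middle of its underside.
- glue: white glue bottle with orange cap and yellow label, 52 mm across, 125 mm tall, standing between the two clamps. Origin: middle of its underside.
- offcut: pale wooden offcut, 55 x 20 x 18 mm, lying on the pine clamp's board beside the bar. Origin: middle of its underside.
- mallet: hammer-shaped mallet with a wooden handle and black head, lying on the table at the left. Origin: on the table under it.
- tape: yellow tape measure, 62 x 34 x 61 mm, standing at the left. Origin: middle of its underside.
- screws: jar of brass screws with a red lid, 66 mm across, 85 mm tall, at the right. Origin: middle of its underside.
- wire_reel: reel of copper-coloured wire with steel flanges, 90 mm across, 50 mm tall, lying flat at the right. Origin: middle of its underside.
- screwdriver: screwdriver with an orange handle, lying beyond the clamps. Origin: on the table under it.
Mind the look-alikes: they are no part of the job. What is shaped like the pine_panel but blue or pink is not meant.

How it is judged:
By the outcome, as a careful person would: the job done as asked, in the order asked, and still so for the second after the job is handed in, with the robot touching nothing.
It also fails if it takes over 32 s, if anything falls off the work surface, if the arm or the gripper's body presses on something with over 40 N, if the wrist force passes 120 N, or if a joint passes its speed limit or range.

### The arm

A 6-joint arm with a two-finger parallel gripper is mounted at the origin on the work surface. World frame = base frame: x ahead of the robot, y to its left, z up, the work surface at z = 0. Lengths are in m, angles in rad, forces in N, time in s.
With the tool pointing down it reaches from about 0.325 to 0.9 m from the base axis. Payload 3.5 kg.
Tool frame: the origin (TCP) lies at the very end of the fingers, on their centre line; the grasp point (between the pads) lies 19 mm behind it; x points along the fingers, z is the direction in which the jaws open and shut, and the axes are right-handed (so a half turn about x gives the same grasp; the last joint's range is limited). The gripper opens to 85 mm and grips with 20 to 120 N. Pads are 22 mm wide; open, the fingers measure 114 mm over their backs; the gripper's body (76 mm by 85 mm) begins 54 mm behind the grasp point. The pads swing forward as they close: fully open they stand 13 mm farther back than shut.
Start: joints at [1.205, 0.276, -0.026, 1.268, 0, 1.467], TCP at [0.162, 0.604, 0.231] pointing down, gripper open.
Joint ranges: [-3.12, 3.12], [-0.85, 1.88], [-1.08, 1.24], [-1.95, 2.15], [-1.57, 1.53], [-3.14, 3.14]. Speed limits (rad/s): [2.57, 2.57, 3.14, 3.14, 3.14, 3.14].

### API

Orientations are given as a unit quaternion [w, x, y, z].
In Python, from cell import manip gives the robot as it stands. Calls block until the motion is done:
- manip.reach(position, orientation): joint-space move of the TCP to a pose.
- manip.move_linear(position, v=0.15, rot=None, guard=None): straight line of the TCP; rot=None keeps the orientation; v is the mean speed in m/s. With guard (N) it stops when the force on the tool has changed by that much, and returns True; else False.
- manip.goto_joints(angles): joint-space move.
- manip.grip(opening): opening from 0.0 (shut) to 1.0 (fully open); the grip force is fixed at half the most; returns when the fingers have stopped.
- manip.wait(seconds).
- manip.ik(position, orientation): joint angles nearest the present ones, or None.
- manip.sense(): the state.
- manip.grab_frame(name): name is "side" or "top"; returns a dict with "color" (480x640x3 uint8, blue, green, red), "mtx" (3x3 intrinsics, pixels), "view" (4x4, takes a point from world to camera coordinates). Camera axes: x right, y down, z forward; pixel columns grow to the right and rows downward; lengths in m; the calibration is good to about 2 mm. A picture is of the moment at which its call begins. There is no depth.
A pose or a line that the arm cannot do raises manip.PlanningError and nothing moves.
- manip.close_job(): hands the job in, once; it reports no verdict.
Trained networks look in a picture, given as the dict that the camera call returned (one of the last four; its "shot" number tells which), for a name from the list of things; names that differ only in an ending like _2 or _b are one class to them, and where a whole thing is asked for, a point or a joint stands for the part that bears it (a point fixed in the world has none). Each returns a list of dicts, best first, with "confidence" (0 to 1); they miss things now and then, are a little off and sometimes report something else, mostly with a low value. They report only what shows in the picture. A call takes as long as a camera call. They do not tell look-alikes from the thing itself.
- manip.spot_in(picture, label): "point" ([column, row] in pixels, amid what is visible of it).
- manip.regions_of(picture, label): "region" (480x640 bool, what is visible of it) and "point" ([column, row] in pixels, amid what is visible of it).
The state is a dict: "t": time; "q": joint angles; "qvel": joint speeds; "tau": joint torques, N m; "tcp_pos": TCP position; "tool_rot": TCP orientation; "ft_force": force on the tool from outside, world axes, zero at the start; "torque": the same for the moment, N m; "gripper_width": opening from 0.0 (shut) to 1.0 (fully open).
Only numpy, scipy, OpenCV 4.12 (cv2) and the standard library are available. Lean on these libraries where they do the work, as an engineer would, in place of code of your own. Each camera call takes 0.05 s, during which the arm holds its last target. There are 200 camera calls.

## Working session

There is one attempt and no reset: what is moved stays moved. The work goes in short steps, each a Python script; the robot and the scene stay as the last script left them, time stands still between calls to the robot, and variables do not carry over. Pictures are saved under pics/ and viewed, about 8 in all and at most 12, crops included, and the job is handed in when it is done.

```bash
mkdir -p pics; ls; python3 - <<'E'
from cell import manip
import cv2,numpy as np
ims=[]
for n in("side","top"):
    f=manip.grab_frame(n); cv2.imwrite(f"pics/{n}0.png",f["color"])
    print(n,f["mtx"].tolist(),np.round(f["view"],4).tolist())
    for l in("pine_release_top","walnut_release_top","pine_shoulder","pine_end_stop","pine_clamp","pine_panel","walnut_panel","pine_jaw_face"):
        print(l,[(np.round(d["point"]).tolist(),round(d["confidence"],2)) for d in manip.spot_in(f,l)])
print(manip.sense())
E
```

```text
pics
side [[546.5917403389105, 0.0, 321.80988307647726], [0.0, 546.5917403389105, 241.28528480931055], [0.0, 0.0, 1.0]] [[-0.9951, -0.0982, 0.0122, 0.4931], [-0.0721, 0.635, -0.7692, 0.1458], [0.0678, -0.7663, -0.6389, 1.6368], [0.0, 0.0, 0.0, 1.0]]
pine_release_top [([310.0, 224.0], 0.51)]
walnut_release_top [([313.0, 293.0], 0.42), ([306.0, 227.0], 0.31)]
pine_shoulder [([305.0, 226.0], 0.74), ([216.0, 278.0], 0.61)]
pine_end_stop [([311.0, 236.0], 0.78)]
pine_clamp [([314.0, 238.0], 0.87)]
pine_panel [([405.0, 218.0], 0.87), ([393.0, 183.0], 0.77), ([342.0, 228.0], 0.69)]
walnut_panel [([345.0, 292.0], 0.61), ([346.0, 197.0], 0.31)]
pine_jaw_face [([306.0, 229.0], 0.77)]
top [[537.3945201619143, 0.0, 313.5393824477789], [0.0, 537.3945201619143, 241.17514963561686], [0.0, 0.0, 1.0]] [[-0.0282, -0.9996, -0.0031, -0.0511], [-0.9955, 0.0283, -0.0906, 0.503], [0.0906, 0.0005, -0.9959, 1.5071], [0.0, 0.0, 0.0, 1.0]]
pine_release_top [([144.0, 276.0], 0.65), ([351.0, 221.0], 0.62)]
walnut_release_top [([244.0, 237.0], 0.71)]
pine_shoulder [([351.0, 217.0], 0.8)]
pine_end_stop [([353.0, 2
[... 165 characters left out ...]
0.57), ([431.0, 260.0], 0.52)]
pine_jaw_face []
{'t': 0.9, 'q': array([ 1.20464268e+00,  2.76411672e-01, -2.63749117e-02,  1.26800464e+00,
       -1.88226499e-05,  1.46741603e+00]), 'qvel': array([-0.0006904 ,  0.00156468, -0.00165942,  0.00015647,  0.00264534,
       -0.00105565]), 'tau': array([ 1.20710996e-03, -4.45477831e+01,  2.95569170e+01,  5.57913827e-04,
       -1.00573063e-04, -4.16813378e-06]), 'tcp_pos': array([0.1623558 , 0.60355267, 0.23131788]), 'tool_rot': array([ 0.5612001 , -0.43019082,  0.56119007,  0.43018137]), 'ft_force': array([-0.59269713,  0.00069379,  0.58739816]), 'torque': array([2.45488050e-05, 1.28172138e-02, 4.06675705e-02]), 'gripper_width': 1.003083830553158}
```

```bash
python3 - <<'E'
import cv2
a=cv2.imread("pics/top0.png");cv2.imwrite("pics/topc.png",cv2.resize(a[130:360,180:480],None,fx=2.6,fy=2.6,interpolation=2))
E
```

```text
(no output)
```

View pics/side0.png

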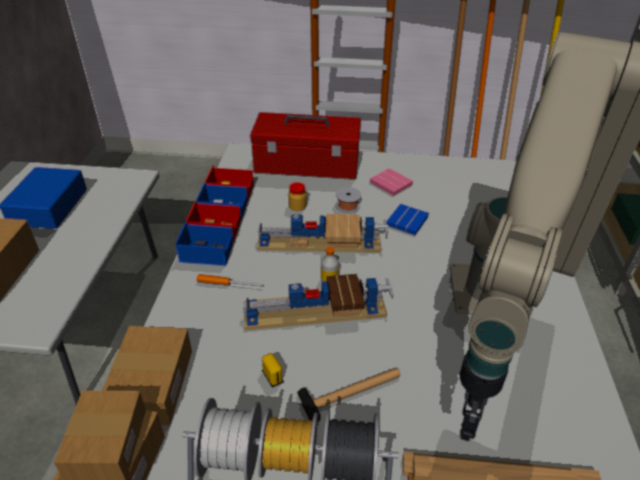

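View pics/topc.png

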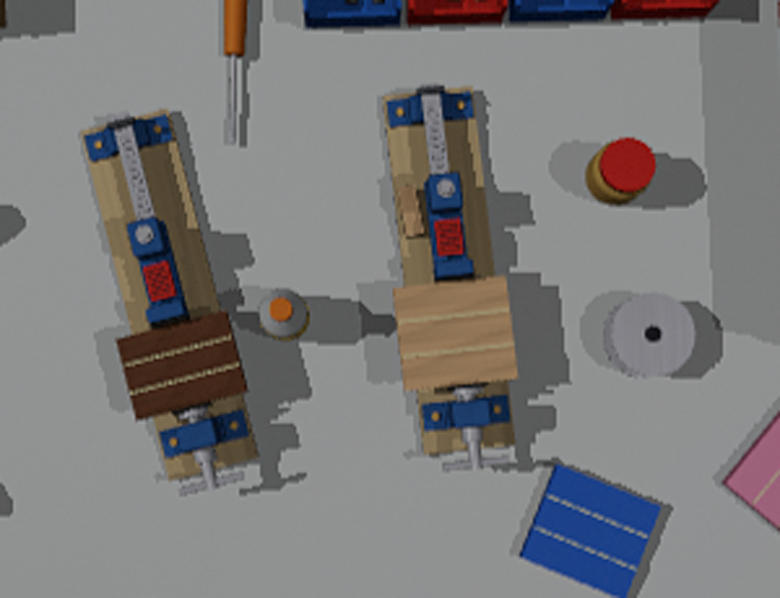

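```bash
cat > h.py <<'E'
from cell import manip
import cv2,numpy as np
def ray(f,uv):
    R=f["view"][:3,:3];t=f["view"][:3,3]
    return -R.T@t, R.T@np.linalg.solve(f["mtx"],np.r_[uv,1.0])
def atz(f,uv,z):
    c,d=ray(f,uv); return c+d*(z-c[2])/d[2]
def tri(a,ua,b,ub):
    ca,da=ray(a,ua);cb,db=ray(b,ub)
    s=np.linalg.lstsq(np.c_[da,-db],cb-ca,rcond=None)[0]
    p,q=ca+s[0]*da,cb+s[1]*db
    return (p+q)/2,np.linalg.norm(p-q)
def proj(f,p):
    c=f["view"][:3,:3]@p+f["view"][:3,3]; u=f["mtx"]@c; return u[:2]/u[2]
def red(f,box):
    x0,y0,x1,y1=box; c=f["color"][y0:y1,x0:x1].astype(int)
    m=(c[...,2]>110)&(c[...,1]<80)&(c[...,0]<80)
    ys,xs=np.nonzero(m); return np.array([xs.mean()+x0,ys.mean()+y0]),m.sum()
E
python3 - <<'E'
from h import *
T=manip.grab_frame("top");S=manip.grab_frame("side")
ut,nt=red(T,(335,205,372,240));us,ns=red(S,(290,215,330,235))
print(ut,nt,us,ns)
b=atz(T,ut,.075);print("button top",b,"side",atz(S,us,.075),"tri",tri(T,ut,S,us))
cp=lambda x,y:np.array([x/2.6+180,y/2.6+130])-0.3
print("plunger",atz(T,cp(446,189),.106))
print("stop end",atz(T,cp(432,92),.062))
print("bar mid far",atz(T,cp(433,110),.05), "bar near housing",atz(T,cp(440,165),.05))
print("pine corners",[atz(T,cp(*p),.075).round(3).tolist() for p in((395,289),(507,279),(518,377),(406,390))])
print("board far corners",[atz(T,cp(*p),.015).round(3).tolist() for p in((381,97),(474,88),(514,447),(425,455))])
cv2.imwrite("pics/crop1.png",np.hstack([cv2.resize(T["color"][185:260,310:400],(480,400),interpolation=2),cv2.resize(S["color"][200:260,250:322],(480//2*2-160,400),interpolation=2)]))
E
```

```text
[352.16666667 221.12222222] 90 [310.50847458 224.74576271] 59
button top [ 0.54908895 -0.17336329  0.075     ] side [ 0.54852138 -0.15979     0.075     ] tri (array([ 0.55035196, -0.17418885,  0.06369891]), np.float64(0.00033414176996949066))
plunger [ 0.59631513 -0.17036275  0.106     ]
stop end [ 0.70975053 -0.1620908   0.062     ]
bar mid far [ 0.69261707 -0.1632847   0.05      ] bar near housing [ 0.63186192 -0.16882699  0.05      ]
pine corners [[0.496, -0.115, 0.075], [0.503, -0.234, 0.075], [0.4, -0.241, 0.075], [0.389, -0.123, 0.075]]
board far corners [[0.717, -0.108, 0.015], [0.724, -0.212, 0.015], [0.325, -0.241, 0.015], [0.319, -0.144, 0.015]]
```

View pics/crop1.png

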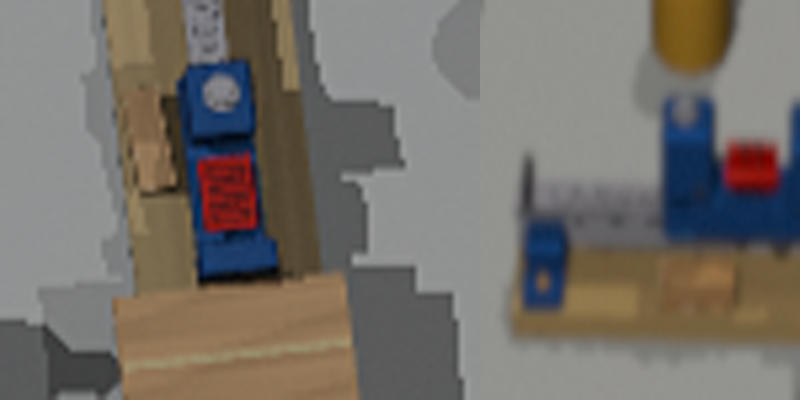

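Candidates: pine-clamp red button at top-view pixel (352,221) and walnut-clamp button at (241,238). There are also red bins and the red jar lid (421,194). The crop shows (352,221) sitting behind the pale panel with the offcut beside it, so that is the one. Button is at about (0.549,-0.173) and the bar yaw is about 4.4°.

```bash
cat >> h.py <<'E'
from scipy.spatial.transform import Rotation as Ro
A=np.radians(4.4); U=np.array([np.cos(A),np.sin(A),0]); V=np.array([-np.sin(A),np.cos(A),0])
B=np.array([.549,-.1735,.075])
def quat(s):
    x=np.array([0,0,-1.]);z=s*V;return Ro.from_matrix(np.c_[x,np.cross(z,x),z]).as_quat(scalar_first=True)
def st(m=""):
    s=manip.sense();d=s["tcp_pos"]-B
    print(m,"t%.2f"%s["t"],"along %.4f across %.4f z %.4f"%(d@U,d@V,s["tcp_pos"][2]),"F",s["ft_force"].round(1),"g %.2f"%s["gripper_width"])
    return s
E
python3 - <<'E'
from h import *
c=[]
q0=manip.sense()["q"]
for s in(1,-1):
    q=manip.ik((B+.006*U+[0,0,.1]).tolist(),quat(s).tolist()); print(s,q)
    if q is not None: c.append((np.abs(np.array(q)-q0).max(),s))
s=min(c)[1]; Q=quat(s).tolist(); open("sgn","w").write(str(s))
manip.grip(0.0); st("shut")
p=manip.sense()["tcp_pos"]; 
manip.move_linear((p+[0,0,.06]).tolist(),v=.2)
manip.reach((B+.006*U+[0,0,.125]).tolist(),Q); st("above")
manip.move_linear((B+.006*U+[0,0,.05]).tolist(),v=.15); st("near")
T=manip.grab_frame("top");S=manip.grab_frame("side")
cv2.imwrite("pics/near.png",np.hstack([cv2.resize(T["color"][175:265,310:400],(400,400),interpolation=2),cv2.resize(S["color"][180:260,270:350],(400,400),interpolation=2)]))
E
```

```text
1 [-0.41342158  0.23500448 -0.20217402  1.13361783  0.         -0.49021607]
-1 [-0.41342158  0.23500448 -0.20217402  1.13361783  0.          2.65137659]
shut t1.77 along -0.3259 across 0.8044 z 0.2313 F [-0.4  0.2  0.4] g 0.00
above t5.28 along 0.0063 across 0.0007 z 0.2001 F [-0.1  0.3  0.3] g -0.00
near t5.93 along 0.0064 across -0.0000 z 0.1255 F [0.3 0.5 0.1] g 0.00
```

View pics/near.png

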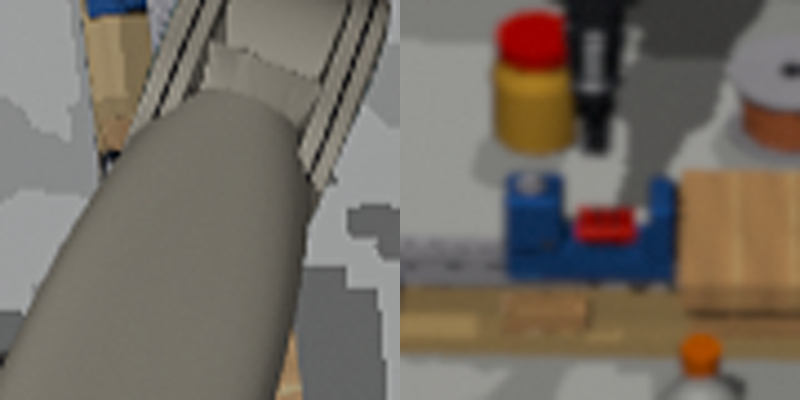

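The fingertip (crop 597,150) is over the red button (605,225), slightly towards the housing, as planned. Now pressing.

```bash
python3 - <<'E'
from h import *
P=B+.006*U
manip.move_linear((P+[0,0,.008]).tolist(),v=.1); st("pre")
print(manip.move_linear((P+[0,0,-.003]).tolist(),v=.02,guard=2)); s=st("contact")
z=s["tcp_pos"][2]
if abs(z-.075)<.004:
    print(manip.move_linear([P[0],P[1],min(z,.0745)-.0060],v=.02,guard=12)); st("pressed")
E
```

```text
pre t6.60 along 0.0061 across -0.0000 z 0.0831 F [-0.1  0.4  0. ] g 0.00
True
contact t7.07 along 0.0062 across -0.0001 z 0.0741 F [ 0.8 -0.4  0.7] g 0.00
False
pressed t7.50 along 0.0068 across -0.0003 z 0.0687 F [-0.  -0.7  4.8] g 0.00
```

```bash
python3 - <<'E'
from h import *
P=B.copy(); P[2]=.0675
manip.move_linear((P+.0068*U).tolist(),v=.02,guard=12); st("deeper")
for a in(.02,.045,.075,.1):
    g=manip.move_linear((P+a*U).tolist(),v=.05,guard=15); s=st(f"a{a} {g}")
    if g: break
else:
    print(manip.move_linear((P+.122*U).tolist(),v=.03,guard=12)); st("end")
S=manip.grab_frame("side")
cv2.imwrite("pics/end.png",cv2.resize(S["color"][190:260,240:350],(770,490),interpolation=2))
E
```

```text
deeper t7.75 along 0.0076 across -0.0003 z 0.0681 F [ 0.8 -1.5  9.9] g 0.00
a0.02 False t8.17 along 0.0205 across -0.0001 z 0.0679 F [0.7 0.4 3.9] g 0.00
a0.045 False t8.82 along 0.0450 across 0.0001 z 0.0678 F [0.1 1.2 7.7] g -0.00
a0.075 False t9.57 along 0.0750 across 0.0000 z 0.0678 F [0.6 0.9 2.4] g 0.00
a0.1 False t10.22 along 0.1000 across 0.0001 z 0.0679 F [-2.1 -0.8 10.4] g -0.00
True
end t10.80 along 0.1122 across 0.0001 z 0.0676 F [-2.4  0.4  3. ] g -0.00
```

View pics/end.png

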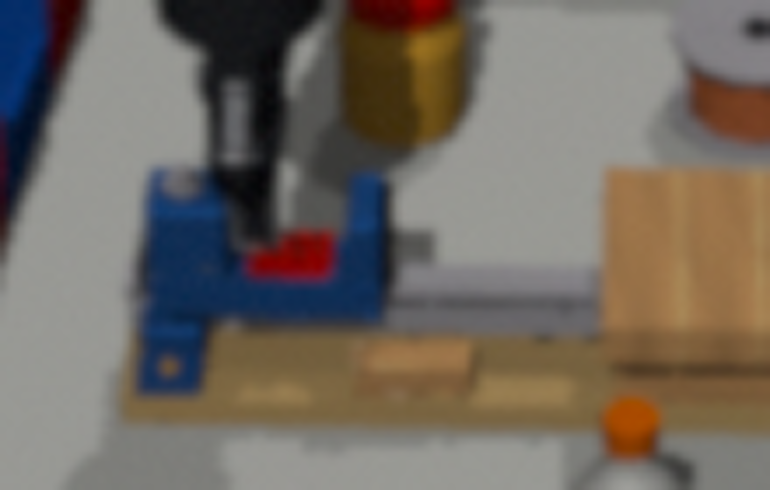

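```bash
python3 - <<'E'
from h import *
P=B.copy(); P[2]=.0675
for k in range(2):
    g=manip.move_linear((P+.118*U).tolist(),v=.02,guard=14); s=st(f"push {g}")
a=(s["tcp_pos"]-B)@U
P=P+a*U
manip.move_linear((P+[0,0,.004]).tolist(),v=.03); st("lift4")
manip.move_linear((P+[0,0,.012]).tolist(),v=.05); st("up")
manip.move_linear((P+[0,0,.15]).tolist(),v=.2); st("clear")
manip.reach([.40,.15,.32],quat(1).tolist()); st("away")
S=manip.grab_frame("side");T=manip.grab_frame("top")
cv2.imwrite("pics/fin.png",np.hstack([cv2.resize(T["color"][160:290,220:400],(440,400),interpolation=2),cv2.resize(S["color"][180:320,230:400],(360,400),interpolation=2)]))
ut,n=red(T,(335,180,372,225)); b=atz(T,ut,.075); print(ut,n,b,"travel",(b-B)@U,(b-B)@V)
E
```

```text
push False t11.26 along 0.1121 across 0.0002 z 0.0671 F [-10.5  -1.1  14.7] g -0.00
push False t11.51 along 0.1121 across 0.0002 z 0.0671 F [-14.3  -1.6  10.4] g -0.00
lift4 t11.90 along 0.1122 across -0.0000 z 0.0717 F [-0.6  0.3  4.9] g 0.00
up t12.21 along 0.1121 across 0.0002 z 0.0793 F [ 0.7  0.4 -0.2] g -0.00
clear t13.05 along 0.1113 across 0.0004 z 0.2159 F [ 0.1  0.3 -0.2] g 0.00
away t15.27 along -0.1236 across 0.3338 z 0.3197 F [ 0.1 -0.4  0.5] g 0.00
[348.31578947 186.86315789] 95 [ 0.64509225 -0.16600878  0.075     ] travel 0.09638375754757687 9.703416114055941e-05
```

View pics/fin.png

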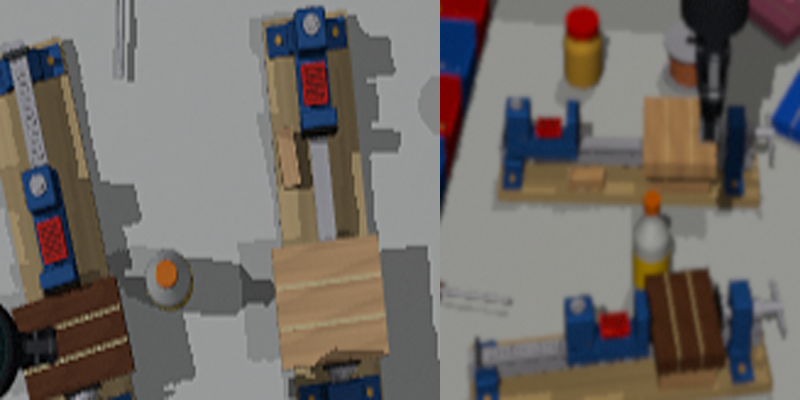

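The jaw is fully back: measured travel is 96.4 mm against the nominal 96. The button is up, the panel, offcut and walnut clamp are undisturbed, and the hand is clear.

```bash
python3 -c "
from h import *
manip.close_job()"
```

```text
the job is handed in; nothing more can be done
```

The pine clamp's jaw is fully back against its end stop, and the job is handed in. I pressed the red release about 6–7 mm with the shut fingertips. With it held down, I pushed the ratchet housing along the bar until it stopped firmly, at about 14 N. Then I lifted straight off and moved the hand away.

**Last checks:**
- **Jaw travel:** the final top picture gives 96.4 mm against the nominal 96 mm.
- **Release button:** contact force fell to zero as I lifted off, so the release is free of the hand. In the final picture it appears to be up.
- **Other things:** the pine panel, offcut, glue bottle and walnut clamp look unmoved in the final pictures. I judged that by eye and did not measure it.
- **Robot:** it was touching nothing, at about 15 s on the clock.

**One disagreement:** before moving, the side camera alone put the button about 14 mm off sideways, because its red patch includes the button's side face. Combining both views agreed with the top view, and the contact height of 74 mm (75 expected) fitted it.

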